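Nest the clothes-peg boxes on the tray

ROBOT

A 6-joint arm with a two-finger parallel gripper is mounted at the origin on the work surface. World frame = base frame: x ahead of the robot, y to its left, z up, the work surface at z = 0. Lengths are in m, angles in degrees, forces in N, time in s.
With the tool pointing down it reaches from about 0.3 to 0.75 m from the base axis. Payload 8.5 kg.
Tool frame: the origin (TCP) lies at the very end of the fingers, on their centre line; the grasp point (between the pads) lies 19 mm behind it (hold_point_z is the distance from the TCP to the grasp point, in m); z points along the fingers, y is the direction in which the jaws open and shut (so a half turn about z gives the same grasp; the last joint's range is limited). The gripper opens to 85 mm and grips with 20 to 120 N. Pads are 22 mm wide; open, the fingers measure 114 mm over their backs; the gripper's body (76 mm by 85 mm) begins 54 mm behind the grasp point. The pads swing forward as they close: fully open they stand 13 mm farther back than shut.
Start: joints at [-87.622, 21.807, 74.336, -0, 83.858, -12.336], TCP at [0.14, -0.532, 0.231] pointing down, gripper open.
Joint ranges: [-178.18, 178.18], [-50.72, 133.34], [12.68, 142.11], [-81.47, 261.47], [9.98, 163.14], [-165.26, 165.26]. Speed limits (degrees/s): [136.94, 136.94, 180, 180, 180, 180].

INTERFACE

Orientations are given as a 3x3 rotation matrix whose columns are the frame's x, y, z axes.
In Python, from rig import observe, get_image, close_job, hold_point_z gives the robot as it stands. The module is installed in compiled form; this text tells all that it offers.
- The arm moves only by the tool jog_arm, never from a script. Its arguments are lists of equal length, an entry for each row: "travel": the shift along the world's x, y, z in m, a list of three; "dr": the turn, a rotation vector about the world's x, y, z in rad, a list of three. In form: {"travel": [[x, y, z], ...], "dr": [[rx, ry, rz], ...]}. A call has 1 to 20 rows; each row shifts and turns the commanded pose from where the row before left it; what a row does not reach is not made up. A row lasts 1/12 s, in which the tool goes at most 41.7 mm and 7.16 degrees, less where a joint would pass 70% of its speed; a pose out of reach is approached as far as the arm can. A call with a gripper value outside its range is refused whole. "jaw" is the finger opening in m, from 0 to 0.0854, set as the call begins (left out, the last holds). The fingers move at their own pace and stop on an object; "newtons" is the grip in N (left out, the last holds). Time passes only in rows, so rows that do not move let the fingers close. It gives the time, the measured TCP pose, the force and the opening at its end, in the units of the state.
- observe(): the state, without advancing time (a new reading comes with each control period).
- get_image(name): name is "scene" or "top" or "wrist"; returns a dict with "color" (420x560x3 uint8, red, green, blue), "fovy" (degrees; the focal length in pixels is half the picture's height over the tangent of half this angle, whatever the lens; pixels are square), "cx", "cy" (the principal point, pixels), "R" (3x3) and "t" (3): a world point X has camera coordinates R X + t. Camera axes: x right, y down, z forward; pixel columns grow to the right and rows downward; lengths in m; the calibration is good to about 2 mm. A picture is of the moment at which its call begins. There is no depth.
- close_job(): hands the job in, once; it reports no verdict.
The state is a dict: "time_s": time; "q": joint angles; "qvel": joint speeds; "joint_efforts": joint torques, N m; "position": TCP position; "tool_rot": TCP orientation; "ft_force": force on the tool from outside, world axes, zero at the start; "wrist_torque": the same for the moment, N m; "grip_width": finger opening in m.
Only numpy, scipy, OpenCV 4.12 (cv2) and the standard library are available. Lean on these libraries where they do the work, as an engineer would, in place of code of your own. Each camera call takes 0.05 s, during which the arm holds its last target.

TASK

Pack the three white storage boxes into one nest on the aluminium tray: first the largest on the tray, then the middle one fully home inside it, then the smallest fully home inside that, all with their mouths up, flat and let go. The middle box is standing on its end: turn it mouth-up under control, without letting it topple over by itself, and set the boxes down rather than dropping them from a height. Leave the bottle, the jar and the brush where they are.

Things in the scene. Friction and masses are not known exactly. Their poses are not given: they have to be found in the camera images.
- tray: fixed shallow aluminium tray, outside 190 x 130 x 14 mm (its x, y, z), walls and floor 5 mm thick; origin: centre of its underside, on the worktop; z up. The large box has room to lie anywhere flat on its floor with its long side along the tray's x
- large_box: largest of three open-topped plain white plastic boxes, outside 114 x 68 x 58 mm (length x, width y, height z), walls and floor 3 mm, about 120 g, stands mouth up; origin: centre of its underside; z points out of the mouth
- middle_box: middle white box, outside 102 x 57 x 58 mm (length x, width y, height z), walls and floor 3 mm, about 100 g; fits the large box with 2.5 mm spare on each long side, 3 mm at each end. Origin: centre of its underside; z out of the mouth. At first it stands on an end wall, 102 mm tall: its x points up, its z is level, roughly to the robot's right (-y) and a little back towards it. Nested home it stands 3 mm proud of the large box
- small_box: smallest white box, outside 90 x 46 x 58 mm (length x, width y, height z), walls and floor 3 mm, about 80 g, goes into the middle box with about 2.5 mm to spare on each long side and 3 mm at each end, stands mouth up; origin: centre of its underside. Nested fully home it stands 3 mm proud of the middle box
- detergent_bottle: bystander: white plastic bottle 74 mm across, 220 mm tall; origin: centre of its underside
- jar: bystander: glass jar with yellow cap, 60 mm across, 110 mm tall; origin: centre of its underside
- scrub_brush: bystander: wooden scrubbing brush 130 x 50 x 38 mm lying bristles down; origin: centre of its underside
Mind the look-alikes: they are no part of the job. Leave any green or orange look-alike of the large_box alone.

How it is judged:
By the outcome, as a careful person would: the job done as asked, in the order asked, and still so for the second after the job is handed in, with the robot touching nothing.
It also fails if it takes over 72 s, if anything falls off the work surface, if the arm or the gripper's body presses on something with over 40 N, if the wrist force passes 120 N, or if a joint passes its speed limit or range.

## Working session

There is one attempt and no reset: what is moved stays moved. The work goes in short steps, Python scripts to look and compute and a tool call to move; the robot and the scene stay as the last step left them, time stands still between calls to the robot, and variables do not carry over. Pictures are saved under pics/ and viewed, and the job is handed in when it is done.

Besides the shell and the picture viewer there is one more tool, called after "Call:" as name(argument=value, ...) on one line, values as JSON. jog_arm: Moves the arm, as the interface text tells. Its arguments: {"type":"object","properties":{"travel":{"type":"array"},"dr":{"type":"array"},"jaw":{"type":"number"},"newtons":{"type":"number"}},"required":["travel","dr"]}

```bash
mkdir -p pics; python3 - <<'E'
from rig import *
import cv2,pickle
s=observe();print(s['time_s'],s['position'],s['tool_rot'],s['grip_width'],hold_point_z)
for n in ['scene','top','wrist']:
    d=get_image(n);pickle.dump(d,open(f'pics/{n}0.pkl','wb'));cv2.imwrite(f'pics/{n}0.png',d['color'][:,:,::-1]);print(n,d['fovy'],d['cx'],d['cy'],d['R'],d['t'])
E
```

```text
0.0 [ 0.13968998 -0.53164543  0.23072617] [[ 9.67203779e-01  2.54001667e-01 -5.17687160e-05]
 [ 2.54001468e-01 -9.67202723e-01  1.46519661e-03]
 [ 3.22091538e-04 -1.43029303e-03 -9.99998925e-01]] 0.08573534076197462 0.0187
scene 56.87579784254483 279.5134259535838 209.83385239167023 [[ 0.44086203  0.89739713 -0.01786253]
 [ 0.52229652 -0.27267031 -0.80799582]
 [-0.72996371  0.34688514 -0.58891738]] [-0.20778888 -0.29471258  1.40060972]
top 47.379286038801396 286.22907508404484 199.77692227238452 [[ 0.01004181 -0.99993274  0.00580327]
 [-0.98459565 -0.01090057 -0.17450668]
 [ 0.1745582  -0.00396151 -0.98463889]] [-0.0588984   0.62801858  1.32908891]
wrist 65.63287532131916 283.3253536229894 207.30832203719638 [[ 2.53609782e-01 -9.67306152e-01 -9.42132088e-04]
 [-9.22106459e-01 -2.42053279e-01  3.01877275e-01]
 [-2.92235791e-01 -7.56902838e-02 -9.53346329e-01]] [-0.55008272 -0.03863843  0.38013384]
```

View pics/scene0.png

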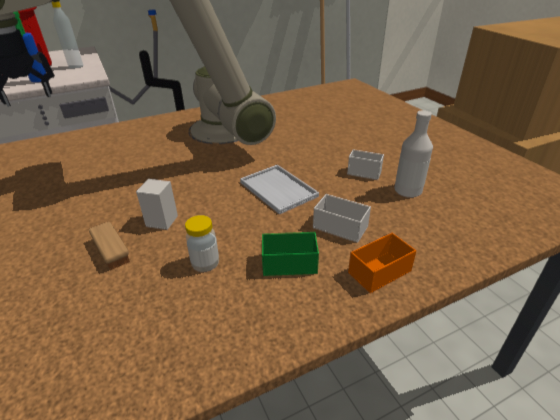

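View pics/top0.png

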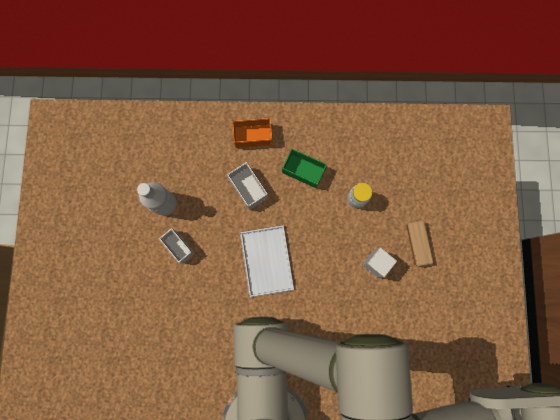

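View pics/wrist0.png

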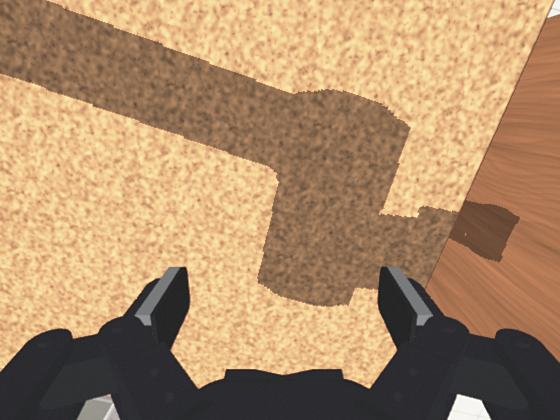

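```bash
cat > h.py <<'E'
import numpy as np,cv2,pickle
from rig import *
def K(d):
    f=210/np.tan(np.radians(d['fovy']/2));return f,d['cx'],d['cy']
def ray(d,u,v,z):
    f,cx,cy=K(d);R=np.array(d['R']);t=np.array(d['t'])
    c=-R.T@t;r=R.T@np.array([(u-cx)/f,(v-cy)/f,1]);return c+r*(z-c[2])/r[2]
def proj(d,X):
    f,cx,cy=K(d);p=np.array(d['R'])@np.array(X)+d['t'];return np.array([cx+f*p[0]/p[2],cy+f*p[1]/p[2]])
def snap(n,name):
    d=get_image(n);pickle.dump(d,open(f'pics/{name}.pkl','wb'));cv2.imwrite(f'pics/{name}.png',d['color'][:,:,::-1]);return d
def load(name): return pickle.load(open(f'pics/{name}.pkl','rb'))
E
python3 - <<'E'
from h import *
d=load('top0')
for n,u,v,z in [('large',248,187,.058),('small',176,246,.058),('mid',381,263,.102),('trayc',268,261,.014),('green',304,168,.05),('orange',253,133,.05),('jar',362,192,.11),('bottle',145,190,.22),('brush',420,243,.038)]:
    print(n,ray(d,u,v,z))
im=d['color'][110:310,120:450,::-1]
cv2.imwrite('pics/topcrop.png',cv2.resize(im,None,fx=2.4,fy=2.4,interpolation=cv2.INTER_CUBIC))
E
```

```text
large [0.664537   0.05895761 0.058     ]
small [0.49161974 0.25885933 0.058     ]
mid [ 0.44774265 -0.31283252  0.102     ]
trayc [ 0.45419723 -0.00114172  0.014     ]
green [ 0.72499133 -0.10356861  0.05      ]
orange [0.83030999 0.04863671 0.05      ]
jar [ 0.64327624 -0.26301892  0.11      ]
bottle [0.62073911 0.30850067 0.22      ]
brush [ 0.50919651 -0.43993051  0.038     ]
```

View pics/topcrop.png

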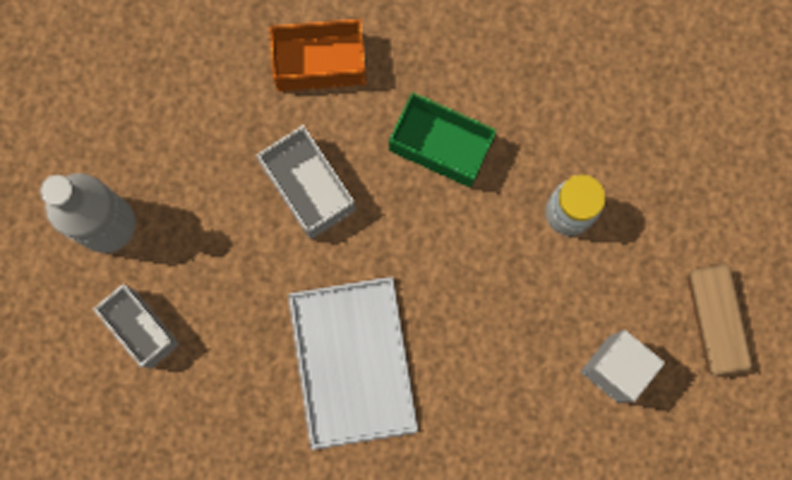

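Call:
jog_arm(travel=[[0.03,0.036,0.003],[0.03,0.036,0.003],[0.03,0.036,0.003],[0.03,0.036,0.003],[0.03,0.036,0.003],[0.03,0.036,0.003],[0.03,0.036,0.003],[0.03,0.036,0.003],[0.03,0.036,0.003],[0.03,0.036,0.003],[0.03,0.036,0.003],[0.03,0.036,0.003],[0.03,0.036,0.003],[0.03,0.036,0.003],[0.03,0.036,0.003],[0.03,0.036,0.003],[0.04,0.016,0],[0,0,0]], dr=[[0,0,0.018],[0,0,0.018],[0,0,0.018],[0,0,0.018],[0,0,0.018],[0,0,0.018],[0,0,0.018],[0,0,0.018],[0,0,0.018],[0,0,0.018],[0,0,0.018],[0,0,0.018],[0,0,0.018],[0,0,0.018],[0,0,0.018],[0,0,0.015],[0,0,0],[0,0,0]])

```text
time_s: 1.65
position: [0.6083, -0.002, 0.2717]
tool_rot: [[0.855, 0.519, -0.001], [0.519, -0.855, 0.001], [-0.0, -0.001, -1.0]]
ft_force: [-0.3, -0.2, -0.8]
grip_width: 0.0852
```

```bash
python3 - <<'E'
from h import *
d=snap('wrist','w1');s=observe();print(s['time_s'],s['position'],np.round(s['q'],1),np.round(s['qvel'],1))
E
```

```text
1.7 [ 0.60610361 -0.00360246  0.27184777] [-11.5  26.4  60.2   0.   93.6  47.3] [-2.8 -3.8  4.4 -0.6 -0.3 -1.1]
```

View pics/w1.png

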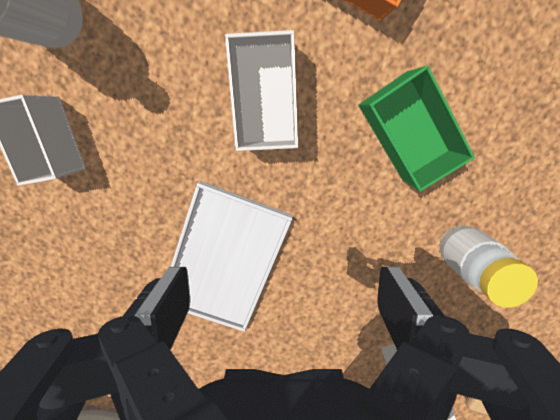

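```bash
python3 - <<'E'
from h import *
d=load('w1');im=d['color'][:,:,::-1]
a=cv2.resize(im[20:170,200:320],None,fx=4,fy=4,interpolation=cv2.INTER_CUBIC)
cv2.imwrite('pics/w1a.png',a[:600])
hsv=cv2.cvtColor(im,cv2.COLOR_BGR2HSV)
m=((hsv[...,1]<40)&(hsv[...,2]>90)).astype(np.uint8)*255
cs,_=cv2.findContours(m,cv2.RETR_EXTERNAL,cv2.CHAIN_APPROX_NONE)
for c in cs:
    if cv2.contourArea(c)>1500:
        h=cv2.convexHull(c);p=cv2.approxPolyDP(h,4,True)[:,0];print(cv2.contourArea(c),p.tolist())
        for z in(.058,.014):print(z,[np.round(ray(d,u,v,z)[:2],4).tolist() for u,v in p])
E
```

```text
2358.5 [[453, 228], [476, 229], [510, 252], [479, 287], [467, 282], [440, 251], [441, 240]]
0.058 [[0.6597, -0.2038], [0.6727, -0.2276], [0.6714, -0.2823], [0.6157, -0.2828], [0.6134, -0.2653], [0.6288, -0.2098], [0.6405, -0.2016]]
0.014 [[0.6578, -0.2336], [0.6724, -0.2604], [0.6709, -0.3218], [0.6084, -0.3223], [0.6058, -0.3027], [0.6231, -0.2403], [0.6363, -0.2311]]
11751.5 [[199, 181], [292, 216], [244, 330], [144, 324], [135, 315]]
0.058 [[0.5556, 0.0759], [0.5744, -0.0349], [0.4081, -0.0641], [0.3488, 0.0512], [0.3554, 0.0666]]
0.014 [[0.5409, 0.0807], [0.562, -0.0438], [0.3752, -0.0766], [0.3086, 0.0529], [0.316, 0.0702]]
5674.0 [[0, 99], [58, 97], [85, 168], [17, 184], [0, 145]]
0.058 [[0.5262, 0.2922], [0.5594, 0.2413], [0.5032, 0.1904], [0.4463, 0.2492], [0.4793, 0.2783]]
0.014 [[0.5078, 0.3237], [0.5452, 0.2665], [0.482, 0.2093], [0.418, 0.2753], [0.4552, 0.308]]
7531.0 [[292, 30], [297, 147], [236, 150], [225, 35]]
0.058 [[0.7383, 0.0665], [0.6446, 0.0022], [0.6074, 0.0571], [0.7004, 0.1205]]
0.014 [[0.7461, 0.0701], [0.6408, -0.0022], [0.599, 0.0596], [0.7035, 0.1307]]
3306.0 [[80, 29], [65, 45], [46, 46], [0, 34], [0, 0], [77, 0]]
0.058 [[0.6314, 0.2443], [0.6101, 0.252], [0.5995, 0.2678], [0.5863, 0.3101], [0.6153, 0.3186], [0.6535, 0.2557]]
0.014 [[0.626, 0.2699], [0.6021, 0.2785], [0.5901, 0.2963], [0.5754, 0.3437], [0.6079, 0.3533], [0.6508, 0.2826]]
```

View pics/w1a.png

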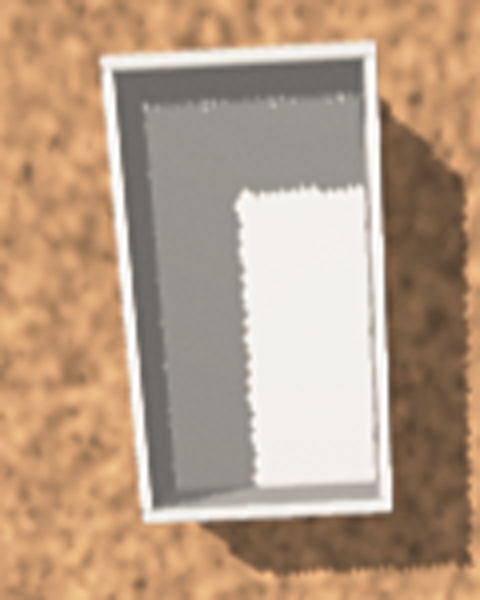

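Call:
jog_arm(travel=[[0.0166,0.0162,-0.02],[0.017,0.017,-0.025],[0.017,0.017,-0.025],[0.016,0.015,-0.025],[0,0,-0.025],[0,0,-0.015],[0,0,0],[0,0,0]], dr=[[0,0,0.014],[0,0,0.014],[0,0,0.013],[0,0,0.013],[0,0,0],[0,0,0],[0,0,0],[0,0,0]])

```text
time_s: 2.37
position: [0.6704, 0.0591, 0.1391]
tool_rot: [[0.828, 0.56, -0.001], [0.56, -0.828, -0.0], [-0.001, -0.001, -1.0]]
ft_force: [-0.5, 0.6, 0.2]
grip_width: 0.0853
```

```bash
python3 - <<'E'
from h import *
d=snap('wrist','w2');s=observe();print(s['time_s'],s['position'],np.round(s['tool_rot'],4))
E
```

```text
2.4167 [0.67095841 0.05915645 0.14030352] [[ 8.281e-01  5.605e-01  1.400e-03]
 [ 5.605e-01 -8.282e-01 -1.000e-04]
 [ 1.100e-03  9.000e-04 -1.000e+00]]
```

View pics/w2.png

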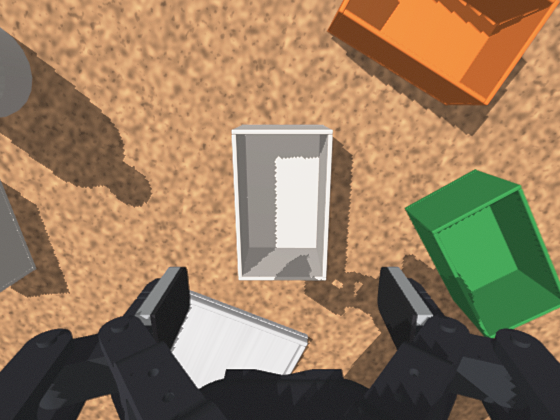

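```bash
cat >> h.py <<'E'
def quad(name,P,z):
    d=load(name);W=np.array([ray(d,u,v,z) for u,v in P]);print(np.round(W[:,:2],4).tolist())
    e=[W[(i+1)%4]-W[i] for i in range(4)]
    print('len',[round(float(np.linalg.norm(x)*1000),1) for x in e],'yaw',[round(float(np.degrees(np.arctan2(x[1],x[0]))),1) for x in e],'ctr',np.round(W.mean(0),4))
E
python3 - <<'E'
from h import *
quad('w2',[(233,131),(331,131),(326,279),(239,279)],.058)
E
```

```text
[[0.7017, 0.1203], [0.7385, 0.0658], [0.6463, 0.0022], [0.6085, 0.058]]
len [65.7, 112.0, 67.4, 112.0] yaw [-55.9, -145.4, 124.1, 33.8] ctr [0.6737 0.0616 0.058 ]
```

Call:
jog_arm(travel=[[0.0028,0.0024,-0.02],[0,0,-0.025],[0,0,-0.025],[0,0,-0.025],[0,0,-0.015],[0,0,0],[0,0,0]], dr=[[0,0,0.005],[0,0,0],[0,0,0],[0,0,0],[0,0,0],[0,0,0],[0,0,0]])

```text
time_s: 3.0
position: [0.6742, 0.0618, 0.0304]
tool_rot: [[0.825, 0.565, 0.002], [0.565, -0.825, -0.0], [0.001, 0.001, -1.0]]
ft_force: [-0.4, -0.7, 0.0]
grip_width: 0.0853
```

Call:
jog_arm(travel=[[0,0,0],[0,0,0],[0,0,0],[0,0,0],[0,0,0],[0,0,0],[0,0,0],[0,0,0]], dr=[[0,0,0],[0,0,0],[0,0,0],[0,0,0],[0,0,0],[0,0,0],[0,0,0],[0,0,0]], jaw=0.055, newtons=30)

```text
time_s: 3.67
position: [0.6748, 0.062, 0.0316]
tool_rot: [[0.825, 0.565, 0.004], [0.565, -0.825, -0.0], [0.003, 0.003, -1.0]]
ft_force: [-0.7, -0.2, 6.4]
grip_width: 0.067
```

Call:
jog_arm(travel=[[0,0,0.015],[0,0,0.025],[0,0,0.03],[-0.015,-0.004,0.01],[-0.022,-0.006,0],[-0.022,-0.006,0],[-0.022,-0.006,0],[-0.022,-0.006,0],[-0.022,-0.006,0],[-0.022,-0.006,0],[-0.022,-0.006,0],[-0.022,-0.006,0],[-0.022,-0.006,0],[-0.006,-0.003,0],[0,0,0],[0,0,0],[0,0,0]], dr=[[0,0,0],[0,0,0],[0,0,0],[0,0,-0.041],[0,0,-0.041],[0,0,-0.041],[0,0,-0.041],[0,0,-0.041],[0,0,-0.041],[0,0,-0.041],[0,0,-0.041],[0,0,-0.041],[0,0,-0.041],[0,0,-0.021],[0,0,0],[0,0,0],[0,0,0]])

```text
time_s: 5.08
position: [0.456, 0.0012, 0.1093]
tool_rot: [[0.985, 0.17, 0.002], [0.17, -0.985, -0.0], [0.002, 0.001, -1.0]]
ft_force: [0.6, -0.4, -1.8]
grip_width: 0.0674
```

```bash
python3 - <<'E'
from h import *
d=snap('wrist','w3');s=observe();print(s['time_s'],s['position'],np.round(s['tool_rot'],4),s['ft_force'],s['grip_width'])
E
```

```text
5.1333 [0.45585678 0.00125491 0.10911661] [[ 9.855e-01  1.699e-01  1.200e-03]
 [ 1.699e-01 -9.855e-01 -2.000e-04]
 [ 1.200e-03  4.000e-04 -1.000e+00]] [ 0.32916042 -0.31289932 -1.77430323] 0.06709687350648307
```

View pics/w3.png

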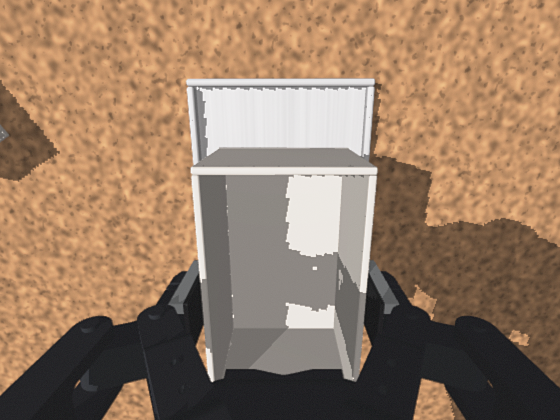

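```bash
python3 - <<'E'
from h import *
d=load('w3')
a=ray(d,187,81,.014);b=ray(d,374,81,.014);print(a,b,np.linalg.norm(a-b),np.degrees(np.arctan2((a-b)[0],-(a-b)[1])))
m=(a+b)/2;n=np.array([.9855,.17]);print('tray ctr',m[:2]-.095*n)
# large rim far edge height z=TCP -.0316+.058
z=.1091-.0316+.058
a=ray(d,190,168,z);b=ray(d,377,168,z);m=(a+b)/2;print(np.linalg.norm(a-b),'box ctr',m[:2]-.057*n)
E
```

```text
[0.53657146 0.08116829 0.014     ] [ 0.55823289 -0.04476949  0.014     ] 0.1277871017280167 -170.24056367402486
tray ctr [0.45377967 0.0020494 ]
0.06768075240636745 box ctr [4.54784322e-01 3.44199390e-04]
```

Call:
jog_arm(travel=[[-0.001,0.0005,-0.02],[0,0,-0.02],[0,0,-0.02],[0,0,-0.008],[0,0,-0.002],[0,0,-0.001],[0,0,-0.001],[0,0,0],[0,0,0]], dr=[[0,0,0],[0,0,0],[0,0,0],[0,0,0],[0,0,0],[0,0,0],[0,0,0],[0,0,0],[0,0,0]])

```text
time_s: 5.88
position: [0.4541, 0.0017, 0.0376]
tool_rot: [[0.986, 0.169, 0.001], [0.169, -0.986, -0.0], [0.001, 0.001, -1.0]]
ft_force: [0.0, -0.1, -1.3]
grip_width: 0.0675
```

Call:
jog_arm(travel=[[0,0,-0.001],[0,0,0],[0,0,-0.001],[0,0,0],[0,0,0]], dr=[[0,0,0],[0,0,0],[0,0,0],[0,0,0],[0,0,0]])

```text
time_s: 6.3
position: [0.454, 0.0017, 0.0365]
tool_rot: [[0.986, 0.169, 0.002], [0.169, -0.986, -0.001], [0.002, 0.001, -1.0]]
ft_force: [-5.1, 1.1, 19.2]
grip_width: 0.0675
```

Call:
jog_arm(travel=[[0,0,0.0005],[0,0,0],[0,0,0],[0,0,0]], dr=[[0,0,0],[0,0,0],[0,0,0],[0,0,0]], jaw=0.078)

```text
time_s: 6.63
position: [0.4537, 0.0017, 0.0353]
tool_rot: [[0.986, 0.169, -0.0], [0.169, -0.986, 0.0], [-0.0, -0.0, -1.0]]
ft_force: [-0.2, -0.9, -0.7]
grip_width: 0.078
```

Call:
jog_arm(travel=[[0,0,0.02],[0,0,0.03],[0,0,0.035],[0,0,0.035],[0,0,0.035],[0,0,0.02],[0,0,0],[0,0,0],[0,0,0]], dr=[[0,0,0],[0,0,0],[0,0,0],[0,0,0],[0,0,0],[0,0,0],[0,0,0],[0,0,0],[0,0,0]])

```text
time_s: 7.38
position: [0.4532, 0.0018, 0.2094]
tool_rot: [[0.986, 0.169, -0.002], [0.169, -0.986, 0.001], [-0.002, -0.001, -1.0]]
ft_force: [-0.6, -0.1, -0.0]
grip_width: 0.0782
```

```bash
python3 - <<'E'
from h import *
d=snap('wrist','w4');s=observe();print(s['time_s'],s['position'],np.round(s['tool_rot'],4),s['ft_force'],s['grip_width'],np.round(s['q'],1))
E
```

```text
7.4333 [0.45310919 0.00185295 0.20912822] [[ 9.856e-01  1.689e-01 -2.600e-03]
 [ 1.689e-01 -9.856e-01  7.000e-04]
 [-2.500e-03 -1.100e-03 -1.000e+00]] [-0.29645531 -0.25100963 -0.8742339 ] 0.07807179076113736 [-14.8  13.3  90.9  -0.   75.9  65.5]
```

View pics/w4.png

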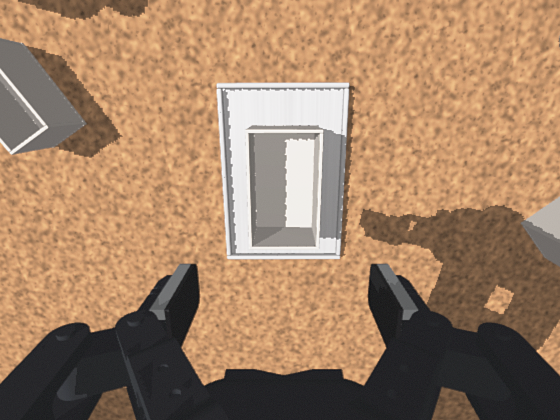

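Call:
jog_arm(travel=[[0,-0.012,0.006],[0,-0.022,0.006],[0,-0.022,0.006],[0,-0.022,0.006],[0,-0.022,0.006],[-0.003,-0.022,0.006],[-0.003,-0.022,0.006],[-0.003,-0.022,0.006],[-0.003,-0.022,0.006],[-0.003,-0.022,0.006],[-0.003,-0.022,0.006],[-0.003,-0.022,0.003],[-0.003,-0.022,0],[-0.003,-0.022,0],[0,-0.004,0],[0,0,0],[0,0,0]], dr=[[0,0,0.04],[0,0,0.05],[0,0,0.05],[0,0,0.05],[0,0,0.05],[0,0,0.05],[0,0,0.05],[0,0,0.05],[0,0,0.05],[0,0,0.05],[0,0,0.05],[0,0,0.05],[0,0,0.05],[0,0,0.028],[0,0,0],[0,0,0],[0,0,0]], jaw=0.0854)

```text
time_s: 8.85
position: [0.4266, -0.2997, 0.2785]
tool_rot: [[0.67, 0.743, -0.001], [0.743, -0.67, 0.002], [0.001, -0.002, -1.0]]
ft_force: [-0.4, 0.6, 0.8]
grip_width: 0.0855
```

```bash
python3 - <<'E'
from h import *
d=snap('wrist','w5');s=observe();print(s['time_s'],s['position'],np.round(s['tool_rot'],4),s['grip_width'],np.round(s['q'],1))
quad('w4',[(247,130),(323,130),(319,248),(252,248)],.063)
E
```

```text
8.9 [ 0.42675989 -0.29932259  0.27880135] [[ 6.690e-01  7.432e-01 -9.000e-04]
 [ 7.432e-01 -6.690e-01  1.300e-03]
 [ 4.000e-04 -1.500e-03 -1.000e+00]] 0.08516822503093364 [-48.1  17.2  73.5   0.   89.4  -6.1]
[[0.5032, 0.0419], [0.5143, -0.023], [0.4043, -0.0421], [0.3933, 0.022]]
len [65.8, 111.7, 65.0, 111.7] yaw [-80.3, -170.2, 99.7, 10.2] ctr [ 4.538e-01 -3.000e-04  6.300e-02]
```

View pics/w5.png

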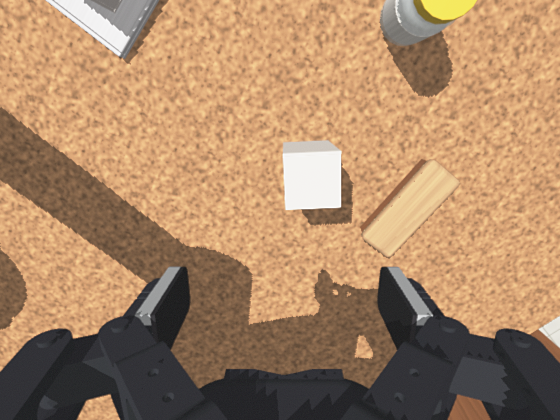

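```bash
python3 - <<'E'
from h import *
d=load('scene0');print(-np.array(d['R']).T@d['t'])
a=cv2.resize(d['color'][165:245,120:190,::-1],None,fx=5,fy=5,interpolation=cv2.INTER_CUBIC)
b=cv2.resize(load('w5')['color'][130:225,265:360,::-1],None,fx=4,fy=4,interpolation=cv2.INTER_CUBIC)
H=max(a.shape[0],b.shape[0]);o=np.zeros((H,a.shape[1]+b.shape[1],3),np.uint8);o[:a.shape[0],:a.shape[1]]=a;o[:b.shape[0],a.shape[1]:]=b
cv2.imwrite('pics/midc.png',o)
quad('w5',[(284,153.5),(340.5,152),(341.5,208),(287,210)],.102)
E
```

```text
[ 1.26792785 -0.37974092  0.58300525]
[[0.4484, -0.2771], [0.4903, -0.3129], [0.4549, -0.3582], [0.4118, -0.3223]]
len [55.1, 57.5, 56.1, 58.1] yaw [-40.5, -128.0, 140.2, 51.0] ctr [ 0.4513 -0.3176  0.102 ]
```

View pics/midc.png

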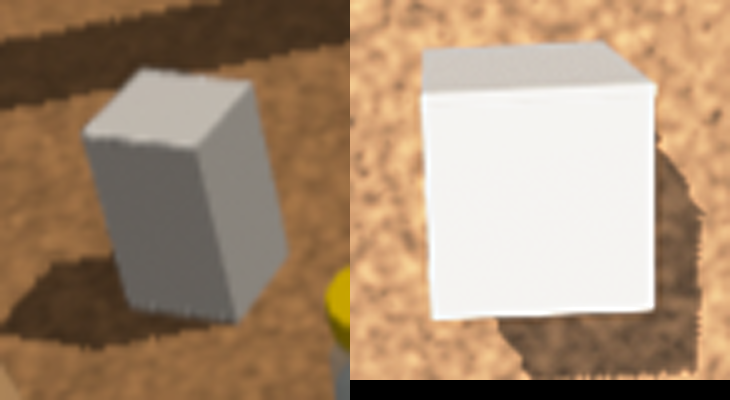

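Call:
jog_arm(travel=[[-0.0026,-0.008,0],[-0.0026,-0.008,0],[-0.0026,-0.007,0],[-0.0026,-0.007,-0.002],[-0.0026,-0.007,-0.005],[-0.0026,-0.007,-0.008],[-0.0026,-0.007,-0.01],[-0.0026,-0.007,-0.01],[-0.0026,-0.007,-0.01],[-0.0026,-0.007,-0.01],[-0.0026,-0.007,-0.01],[-0.0026,-0.007,-0.01],[0,0,-0.004],[0,0,0],[0,0,0]], dr=[[0,0,0.044],[0.0674,-0.0555,0],[0.0674,-0.0555,0],[0.0674,-0.0555,0],[0.0674,-0.0555,0],[0.0674,-0.0555,0],[0.0674,-0.0555,0],[0.0674,-0.0555,0],[0.0674,-0.0555,0],[0.0674,-0.0555,0],[0.0674,-0.0555,0],[0.0674,-0.0555,0],[0.0674,-0.0555,0],[0,0,0],[0,0,0]])

```text
time_s: 10.15
position: [0.3957, -0.3858, 0.1999]
tool_rot: [[0.319, 0.772, 0.549], [0.385, -0.635, 0.669], [0.866, -0.002, -0.5]]
ft_force: [0.7, -0.3, 0.4]
grip_width: 0.0857
```

```bash
python3 - <<'E'
from h import *
d=snap('wrist','w6');s=observe();print(s['time_s'],s['position'],np.round(s['tool_rot'],4),s['grip_width'],np.round(s['q'],1))
d=snap('scene','s6')
E
```

```text
10.2 [ 0.39601331 -0.38569282  0.20084095] [[ 3.187e-01  7.726e-01  5.492e-01]
 [ 3.877e-01 -6.349e-01  6.683e-01]
 [ 8.650e-01 -1.000e-04 -5.018e-01]] 0.0851882502928081 [-76.5  36.5  76.6  46.  106.5 -40. ]
```

View pics/w6.png

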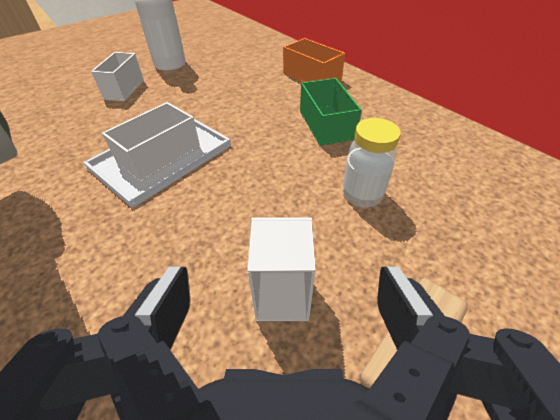

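View pics/s6.png

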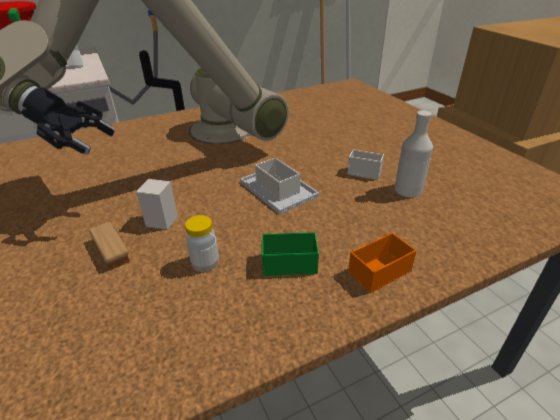

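```bash
python3 - <<'E'
from h import *
quad('w6',[(251,218.5),(312.5,218.5),(315,269.5),(248.5,269.5)],.102)
E
```

```text
[[0.4464, -0.2766], [0.4916, -0.314], [0.455, -0.3564], [0.4121, -0.3209]]
len [58.6, 56.0, 55.6, 56.0] yaw [-39.6, -130.8, 140.5, 52.2] ctr [ 0.4513 -0.317   0.102 ]
```

Call:
jog_arm(travel=[[0,0,-0.02],[0,0,-0.03],[0,0,-0.03],[0.01,0.0123,-0.009],[0.01,0.0123,-0.009],[0.01,0.0123,-0.009],[0.01,0.0123,-0.01],[0.01,0.0123,-0.01],[0.01,0.0123,-0.009],[0,0,0],[0,0,0]], dr=[[0,0,0],[0,0,0],[0,0,0],[0,0,0],[0,0,0],[0,0,0],[0,0,0],[0,0,0],[0,0,0],[0,0,0],[0,0,0]])

```text
time_s: 11.17
position: [0.4561, -0.3118, 0.0654]
tool_rot: [[0.317, 0.774, 0.549], [0.388, -0.634, 0.669], [0.865, 0.001, -0.501]]
ft_force: [-0.5, -1.0, 1.0]
grip_width: 0.0853
```

```bash
python3 - <<'E'
from h import *
d=snap('wrist','w7');s=observe();print(s['time_s'],s['position'],s['ft_force'],s['grip_width'],np.round(s['q'],1))
E
```

```text
11.2167 [ 0.45585262 -0.31267124  0.06552792] [-0.25778594  0.59975632 -0.00402662] 0.08531635378171704 [-68.8  45.   88.1  49.   88.1 -50.6]
```

View pics/w7.png

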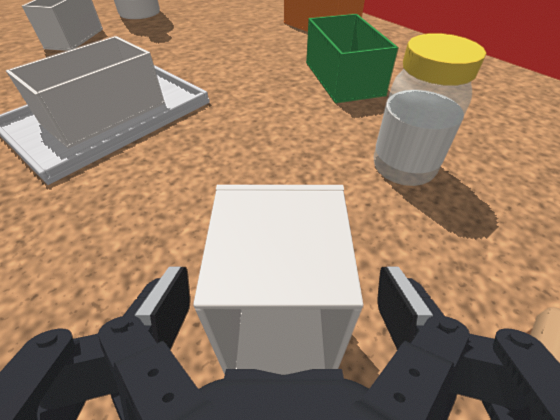

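Call:
jog_arm(travel=[[0,0,0],[0,0,0],[0,0,0],[0,0,0],[0,0,0],[0,0,0],[0,0,0],[0,0,0],[0,0,0]], dr=[[0,0,0],[0,0,0],[0,0,0],[0,0,0],[0,0,0],[0,0,0],[0,0,0],[0,0,0],[0,0,0]], jaw=0.045, newtons=40)

```text
time_s: 11.97
position: [0.4553, -0.3132, 0.065]
tool_rot: [[0.317, 0.771, 0.552], [0.386, -0.636, 0.668], [0.866, 0.001, -0.5]]
ft_force: [-3.7, -3.2, 6.2]
grip_width: 0.0568
```

Call:
jog_arm(travel=[[0,0,0.01],[0,0,0.02],[0,0,0.025],[0,0,0.025],[0,0,0],[0,0,0]], dr=[[0,0,0],[0,0,0],[0,0,0],[0,0,0],[0,0,0],[0,0,0]])

```text
time_s: 12.47
position: [0.4555, -0.3126, 0.1453]
tool_rot: [[0.317, 0.772, 0.551], [0.388, -0.636, 0.667], [0.865, 0.002, -0.501]]
ft_force: [0.0, -0.1, -0.8]
grip_width: 0.0563
```

```bash
python3 - <<'E'
from h import *
d=snap('wrist','w8');s=observe();print(s['time_s'],s['position'],np.round(s['tool_rot'],3),s['ft_force'],s['grip_width'],np.round(s['q'],1))
E
```

```text
12.5167 [ 0.45536203 -0.31228742  0.14435544] [[ 0.318  0.772  0.55 ]
 [ 0.386 -0.636  0.669]
 [ 0.866 -0.    -0.5  ]] [-0.23504594 -0.44264309 -1.9247408 ] 0.05654007229574275 [-68.8  38.   85.8  49.2  94.3 -43.4]
```

View pics/w8.png

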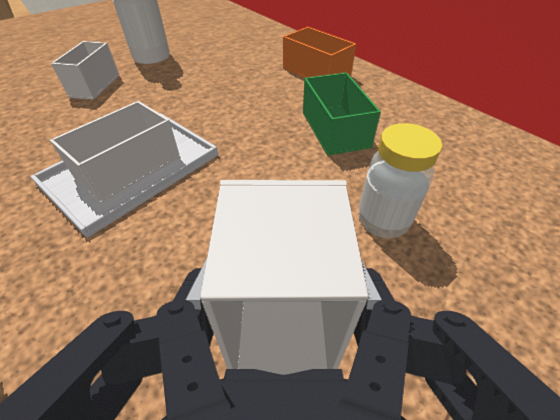

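Call:
jog_arm(travel=[[0,0,0.014],[-0.001,0.004,0.014],[-0.001,0.004,0.014],[-0.001,0.004,0.014],[-0.001,0.004,0],[-0.001,0.004,0],[-0.001,0.004,0],[-0.001,0.004,0],[-0.001,0.004,0],[-0.001,0.004,0],[-0.001,0.004,0],[-0.001,0.004,0],[-0.001,0.004,0],[-0.001,0.004,0],[-0.002,0.004,0],[0,0,0],[0,0,0],[0,0,0]], dr=[[-0.0808,0.0666,0],[-0.0808,0.0666,0],[-0.0808,0.0666,0],[-0.0808,0.0666,0],[-0.0808,0.0666,0],[-0.0808,0.0666,0],[-0.0808,0.0666,0],[-0.0808,0.0666,0],[-0.0808,0.0666,0],[-0.0808,0.0666,0],[-0.0808,0.0666,0],[-0.0808,0.0666,0],[-0.0808,0.0666,0],[-0.0808,0.0666,0],[-0.0808,0.0666,0],[0,0,0],[0,0,0],[0,0,0]])

```text
time_s: 14.02
position: [0.4404, -0.2567, 0.1998]
tool_rot: [[0.551, 0.772, -0.318], [0.67, -0.636, -0.383], [-0.498, -0.002, -0.867]]
ft_force: [-0.4, -1.2, -1.2]
grip_width: 0.0566
```

```bash
python3 - <<'E'
from h import *
d=snap('wrist','w9');s=observe();print(s['time_s'],s['position'],np.round(s['tool_rot'],3),s['ft_force'],s['grip_width'],np.round(s['q'],1))
d=snap('scene','s9')
cv2.imwrite('pics/s9c.png',cv2.resize(d['color'][60:280,60:340,::-1],None,fx=2.5,fy=2.5))
E
```

```text
14.0667 [ 0.4402623  -0.25707093  0.20020321] [[ 0.552  0.771 -0.318]
 [ 0.669 -0.637 -0.383]
 [-0.498 -0.001 -0.867]] [ 0.45115636 -0.54641812 -1.95389399] 0.0564122058947436 [-29.3  24.6  81.3 -29.7  81.3  16.7]
```

View pics/w9.png

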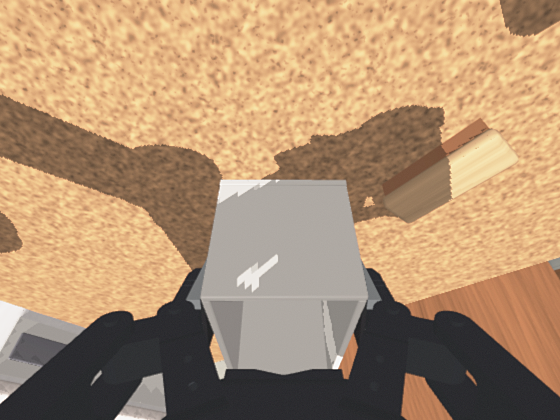

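View pics/s9c.png

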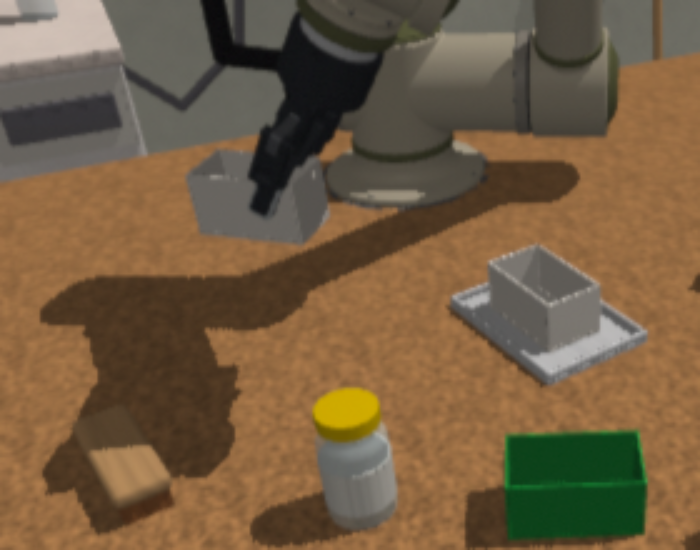

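Call:
jog_arm(travel=[[0,0,-0.02],[0,0,-0.03],[0,0,-0.035],[0,0,-0.035],[0,0,-0.03],[0,0,-0.015],[0,0,-0.006],[0,0,-0.003],[0,0,-0.001],[0,0,-0.001],[0,0,0],[0,0,0]], dr=[[0,0,0],[0,0,0],[0,0,0],[0,0,0],[0,0,0],[0,0,0],[0,0,0],[0,0,0],[0,0,0],[0,0,0],[0,0,0],[0,0,0]])

```text
time_s: 15.12
position: [0.4408, -0.2567, 0.0253]
tool_rot: [[0.552, 0.772, -0.317], [0.668, -0.636, -0.386], [-0.499, 0.001, -0.867]]
ft_force: [-0.6, -1.1, -0.5]
grip_width: 0.0566
```

Call:
jog_arm(travel=[[0,0,-0.001],[0,0,-0.001],[0,0,0],[0,0,0]], dr=[[0,0,0],[0,0,0],[0,0,0],[0,0,0]])

```text
time_s: 15.45
position: [0.4408, -0.2566, 0.0247]
tool_rot: [[0.552, 0.772, -0.317], [0.667, -0.636, -0.387], [-0.5, 0.002, -0.866]]
ft_force: [-2.3, 5.5, 17.4]
grip_width: 0.0568
```

Call:
jog_arm(travel=[[0,0,-0.001],[0,0,0],[0,0,0]], dr=[[0,0,0],[0,0,0],[0,0,0]])

```text
time_s: 15.7
position: [0.4408, -0.2566, 0.0246]
tool_rot: [[0.552, 0.772, -0.317], [0.667, -0.636, -0.388], [-0.501, 0.003, -0.865]]
ft_force: [-4.0, 8.9, 26.0]
grip_width: 0.0565
```

Call:
jog_arm(travel=[[0,0,0.002],[0,0,0],[0,0,0],[0,0,0],[0,0,0]], dr=[[0,0,0],[0,0,0],[0,0,0],[0,0,0],[0,0,0]], jaw=0.08)

```text
time_s: 16.12
position: [0.4404, -0.2564, 0.0232]
tool_rot: [[0.551, 0.772, -0.318], [0.669, -0.636, -0.385], [-0.499, -0.001, -0.866]]
ft_force: [-0.0, 0.8, 1.2]
grip_width: 0.0802
```

Call:
jog_arm(travel=[[0.006,0.0075,0.017],[0.008,0.01,0.022],[0.008,0.01,0.022],[0.008,0.01,0.022],[0,0,0.03],[0,0,0.03],[0,0,0.02],[0,0,0.01],[0,0,0],[0,0,0],[0,0,0]], dr=[[0,0,0],[0,0,0],[0,0,0],[0.0674,-0.0555,0],[0.0674,-0.0555,0],[0.0674,-0.0555,0],[0.0674,-0.0555,0],[0.0674,-0.0555,0],[0.0674,-0.0555,0],[0,0,0],[0,0,0]])

```text
time_s: 17.03
position: [0.4698, -0.2196, 0.1961]
tool_rot: [[0.637, 0.771, -0.002], [0.771, -0.637, 0.0], [-0.001, -0.001, -1.0]]
ft_force: [-0.2, -0.6, -0.0]
grip_width: 0.0798
```

```bash
python3 - <<'E'
from h import *
d=snap('wrist','w10');s=observe();print(s['time_s'],s['position'],np.round(s['tool_rot'],4),s['ft_force'],s['grip_width'],np.round(s['q'],1))
E
```

```text
17.0833 [ 0.47009119 -0.21903354  0.19584922] [[ 6.365e-01  7.713e-01 -2.500e-03]
 [ 7.713e-01 -6.365e-01  3.000e-04]
 [-1.300e-03 -2.100e-03 -1.000e+00]] [0.43597903 0.20110264 0.79880916] 0.0801402028803897 [-38.   20.4  82.7  -0.1  77.    1.5]
```

View pics/w10.png

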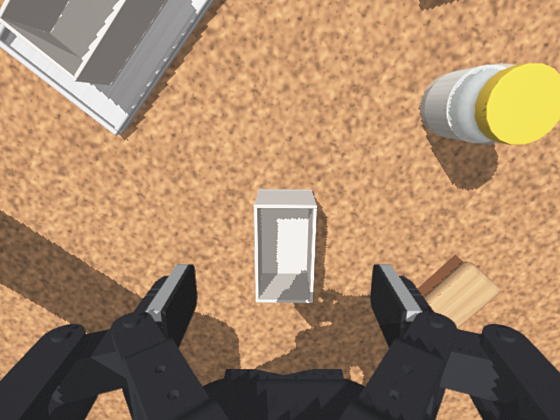

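```bash
cat >> h.py <<'E'
def crop(name,x0,x1,y0,y1,f,out):
    d=load(name);cv2.imwrite('pics/'+out,cv2.resize(d['color'][y0:y1,x0:x1,::-1],None,fx=f,fy=f,interpolation=cv2.INTER_CUBIC))
E
python3 - <<'E'
from h import *
quad('w10',[(254.5,205.5),(317,205.5),(313,301.5),(256.5,301.5)],.058)
crop('w10',245,325,180,310,4.5,'w10c.png')
E
```

```text
[[0.4436, -0.2112], [0.4871, -0.2472], [0.4225, -0.3238], [0.3791, -0.288]]
len [56.5, 100.2, 56.3, 100.3] yaw [-39.6, -130.1, 140.4, 50.0] ctr [ 0.4331 -0.2675  0.058 ]
```

View pics/w10c.png

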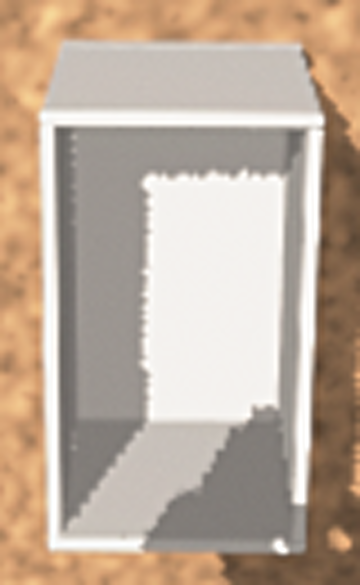

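Call:
jog_arm(travel=[[-0.009,-0.012,-0.02],[-0.009,-0.012,-0.025],[-0.009,-0.012,-0.025],[-0.01,-0.0125,-0.025],[0,0,-0.025],[0,0,-0.02],[0,0,-0.0085],[0,0,0],[0,0,0]], dr=[[0,0,0],[0,0,0],[0,0,0],[0,0,0],[0,0,0],[0,0,0],[0,0,0],[0,0,0],[0,0,0]], jaw=0.072)

```text
time_s: 17.83
position: [0.434, -0.2671, 0.048]
tool_rot: [[0.635, 0.773, -0.001], [0.773, -0.635, 0.001], [0.0, -0.001, -1.0]]
ft_force: [0.6, 0.0, -0.1]
grip_width: 0.0726
```

```bash
python3 - <<'E'
from h import *
d=snap('wrist','w11');s=observe();print(s['time_s'],s['position'],np.round(s['tool_rot'],4),s['ft_force'],s['grip_width'])
E
```

```text
17.8833 [ 0.43416425 -0.26742985  0.04868303] [[ 6.350e-01  7.725e-01  5.000e-04]
 [ 7.725e-01 -6.350e-01 -0.000e+00]
 [ 3.000e-04  4.000e-04 -1.000e+00]] [ 0.22533193 -0.15460228  0.25016739] 0.07241599377353809
```

View pics/w11.png

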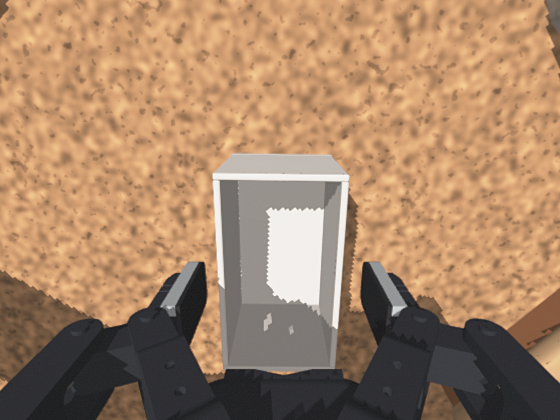

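```bash
python3 - <<'E'
from h import *
d=load('w11');p=np.array([.43416,-.26743]);x=np.array([.635,.7725]);y=np.array([.7725,-.635])
for z in(.045,.05,.055,.06,.065):
    print(z,[np.round([ (w:=ray(d,u,v,z)[:2]-p)@x,w@y],4).tolist() for u,v in((204,262),(363,262))])
for z in(.058,): print([np.round([ (w:=ray(d,u,v,z)[:2]-p)@x,w@y],4).tolist() for u,v in((212.5,175.5),(349.5,175.5))])
E
```

```text
0.045 [[0.0027, -0.039], [0.0027, 0.0398]]
0.05 [[0.0053, -0.0377], [0.0053, 0.0385]]
0.055 [[0.0078, -0.0363], [0.0078, 0.0371]]
0.06 [[0.0104, -0.035], [0.0104, 0.0358]]
0.065 [[0.013, -0.0336], [0.013, 0.0344]]
[[0.0491, -0.0291], [0.0491, 0.0278]]
```

Call:
jog_arm(travel=[[-0.001,0,-0.002],[0,0,0],[0,0,0],[0,0,0],[0,0,0],[0,0,0],[0,0,0],[0,0,0]], dr=[[0,0,0],[0,0,0],[0,0,0],[0,0,0],[0,0,0],[0,0,0],[0,0,0],[0,0,0]], jaw=0.045, newtons=50)

```text
time_s: 18.55
position: [0.4329, -0.2677, 0.0471]
tool_rot: [[0.636, 0.772, 0.002], [0.772, -0.636, -0.0], [0.001, 0.002, -1.0]]
ft_force: [-0.6, 1.5, 6.0]
grip_width: 0.0548
```

Call:
jog_arm(travel=[[0,0,0.005],[0,0,0.015],[0,0,0.02],[0,0,0.025],[0,0,0.025],[0,0,0.015],[0,0,0],[0,0,0]], dr=[[0,0,0],[0,0,0],[0,0,0],[0,0,0],[0,0,0],[0,0,0],[0,0,0],[0,0,0]])

```text
time_s: 19.22
position: [0.4325, -0.2675, 0.1514]
tool_rot: [[0.636, 0.772, 0.001], [0.772, -0.636, 0.0], [0.001, 0.001, -1.0]]
ft_force: [0.5, -0.0, -1.4]
grip_width: 0.0553
```

```bash
python3 - <<'E'
from h import *
d=snap('wrist','w12');s=observe();print(s['time_s'],s['position'],np.round(s['tool_rot'],4),s['ft_force'],s['grip_width'])
E
```

```text
19.2667 [ 0.43215268 -0.26718403  0.15045319] [[ 6.360e-01  7.717e-01 -4.000e-04]
 [ 7.717e-01 -6.359e-01  1.500e-03]
 [ 9.000e-04 -1.300e-03 -1.000e+00]] [ 0.00209635  0.22065355 -1.57899601] 0.05513831104868061
```

View pics/w12.png

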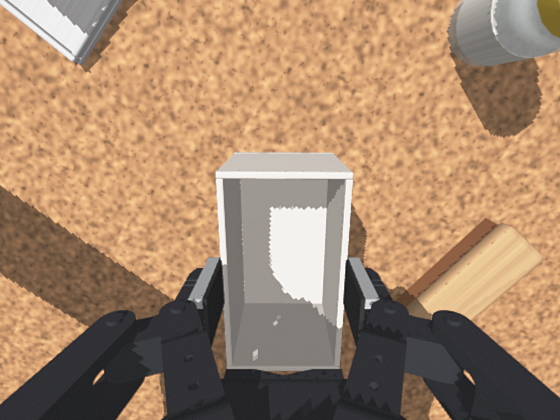

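Call:
jog_arm(travel=[[0.0004,0.009,0],[0.0015,0.019,0],[0.0015,0.019,0],[0.0015,0.019,0],[0.0015,0.019,0],[0.0015,0.019,0],[0.0015,0.019,0],[0.0015,0.019,0],[0.0015,0.019,0],[0.0015,0.019,0],[0.0015,0.019,0],[0.0015,0.019,0],[0.0015,0.019,0],[0.0015,0.019,0],[0.0015,0.013,0],[0,0,0],[0,0,0],[0,0,0]], dr=[[0,0,-0.03],[0,0,-0.05],[0,0,-0.05],[0,0,-0.05],[0,0,-0.05],[0,0,-0.05],[0,0,-0.05],[0,0,-0.05],[0,0,-0.05],[0,0,-0.05],[0,0,-0.05],[0,0,-0.05],[0,0,-0.05],[0,0,-0.05],[0,0,-0.032],[0,0,0],[0,0,0],[0,0,0]])

```text
time_s: 20.77
position: [0.4536, 0.0011, 0.1503]
tool_rot: [[0.986, 0.169, -0.001], [0.169, -0.986, 0.001], [-0.0, -0.001, -1.0]]
ft_force: [-0.2, -0.7, -2.3]
grip_width: 0.0553
```

```bash
python3 - <<'E'
from h import *
d=snap('wrist','w13');s=observe();print(s['time_s'],s['position'],np.round(s['tool_rot'],4),s['ft_force'],s['grip_width'])
E
```

```text
20.8167 [0.45369837 0.00092305 0.15043183] [[ 9.857e-01  1.688e-01 -2.000e-04]
 [ 1.688e-01 -9.857e-01  9.000e-04]
 [-0.000e+00 -9.000e-04 -1.000e+00]] [ 0.48286818  0.22697542 -0.39173261] 0.055100213660737515
```

View pics/w13.png

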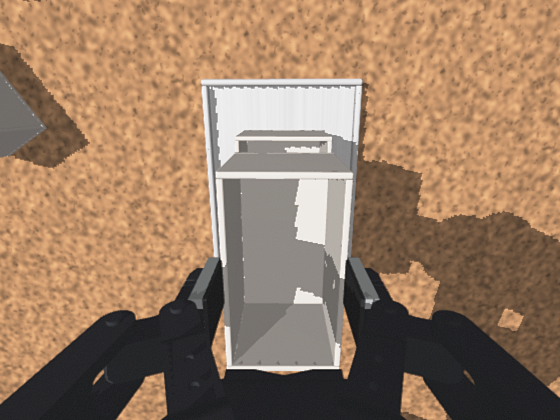

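```bash
python3 - <<'E'
from h import *
crop('w13',195,375,120,190,4.4,'w13c.png')
d=load('w13');p=np.array([.4537,.0009]);x=np.array([.9857,.1688]);y=np.array([.1688,-.9857])
def r(u,v,z):
    w=ray(d,u,v,z)[:2]-p;return np.round([w@x,w@y],4)
print('large',r(236,131,.063),r(333,131,.063));print('mid',r(215.5,173,.1617),r(354,173,.1617))
E
```

```text
large [ 0.06   -0.0324] [0.06   0.0345]
mid [ 0.0508 -0.0275] [0.0508 0.0292]
```

View pics/w13c.png

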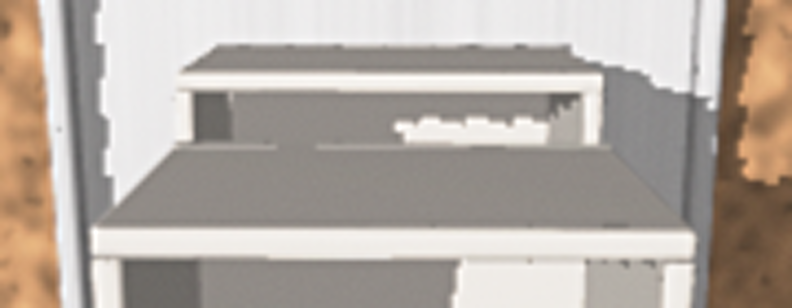

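```bash
python3 - <<'E'
from h import *
d=load('w13');p=np.array([.4537,.0009]);x=np.array([.9857,.1688]);y=np.array([.1688,-.9857])
def r(u,v,z):
    w=ray(d,u,v,z)[:2]-p;return np.round([w@x,w@y],4)
print('large',r(235.9,136.2,.063),r(332,136.2,.063));print('mid',r(215.5,171.6,.1617),r(353,171.6,.1617))
d=load('w4');p=np.array([.4531,.00185])
print('large w4',r(246.5,131,.063),r(323,131,.063),r(319.5,248.5,.063),r(251.5,248.5,.063))
crop('w4',235,335,120,260,4.2,'w4c.png')
E
```

```text
large [ 0.0564 -0.0326] [0.0565 0.0339]
mid [ 0.0514 -0.0274] [0.0514 0.0288]
large w4 [ 0.0553 -0.0314] [0.0553 0.0349] [-0.0561  0.0356] [-0.056  -0.0304]
```

View pics/w4c.png

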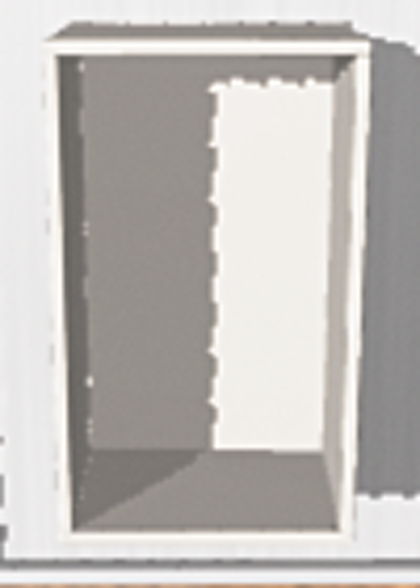

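Call:
jog_arm(travel=[[-0.0008,0.0004,-0.012],[0,0,-0.014],[0,0,-0.006],[0,0,-0.006],[0,0,-0.006],[0,0,0],[0,0,0]], dr=[[0,0,0],[0,0,0],[0,0,0],[0,0,0],[0,0,0],[0,0,0],[0,0,0]])

```text
time_s: 21.4
position: [0.4532, 0.0018, 0.1069]
tool_rot: [[0.986, 0.169, 0.001], [0.169, -0.986, 0.001], [0.001, -0.001, -1.0]]
ft_force: [1.0, 0.0, -1.3]
grip_width: 0.0552
```

Call:
jog_arm(travel=[[0,0,-0.005],[0,0,-0.008],[0,0,-0.008],[0,0,-0.008],[0,0,-0.006],[0,0,0],[0,0,0]], dr=[[0,0,0],[0,0,0],[0,0,0],[0,0,0],[0,0,0],[0,0,0],[0,0,0]])

```text
time_s: 21.98
position: [0.4529, 0.002, 0.0715]
tool_rot: [[0.986, 0.169, -0.0], [0.169, -0.986, 0.001], [0.0, -0.001, -1.0]]
ft_force: [0.4, -0.3, -1.7]
grip_width: 0.0551
```

Sliding in freely. Continue to just above the large box's rim.

Call:
jog_arm(travel=[[0,0,-0.005],[0,0,-0.003],[0,0,-0.002],[0,0,0],[0,0,0]], dr=[[0,0,0],[0,0,0],[0,0,0],[0,0,0],[0,0,0]])

```text
time_s: 22.4
position: [0.4531, 0.0019, 0.0619]
tool_rot: [[0.986, 0.169, 0.001], [0.169, -0.986, 0.001], [0.001, -0.001, -1.0]]
ft_force: [-0.9, 0.2, -1.1]
grip_width: 0.0554
```

Call:
jog_arm(travel=[[0,0,-0.001],[0,0,-0.001],[0,0,0],[0,0,0]], dr=[[0,0,0],[0,0,0],[0,0,0],[0,0,0]])

```text
time_s: 22.73
position: [0.4531, 0.0019, 0.0599]
tool_rot: [[0.986, 0.169, 0.001], [0.169, -0.986, 0.001], [0.001, -0.001, -1.0]]
ft_force: [0.7, 0.7, -0.5]
grip_width: 0.0556
```

Call:
jog_arm(travel=[[0,0,-0.001],[0,0,0],[0,0,0]], dr=[[0,0,0],[0,0,0],[0,0,0]])

```text
time_s: 22.98
position: [0.4532, 0.0019, 0.0591]
tool_rot: [[0.986, 0.169, 0.001], [0.169, -0.986, 0.001], [0.001, -0.0, -1.0]]
ft_force: [-1.1, 0.8, 2.3]
grip_width: 0.055
```

Call:
jog_arm(travel=[[0,0,-0.001],[0,0,0],[0,0,0]], dr=[[0,0,0],[0,0,0],[0,0,0]])

```text
time_s: 23.23
position: [0.4532, 0.0019, 0.059]
tool_rot: [[0.986, 0.169, 0.002], [0.169, -0.986, 0.0], [0.002, -0.0, -1.0]]
ft_force: [-4.2, 0.3, 16.3]
grip_width: 0.0553
```

Call:
jog_arm(travel=[[0,0,0.001],[0,0,0],[0,0,0],[0,0,0]], dr=[[0,0,0],[0,0,0],[0,0,0],[0,0,0]], jaw=0.063)

```text
time_s: 23.57
position: [0.453, 0.0019, 0.0587]
tool_rot: [[0.986, 0.169, 0.001], [0.169, -0.986, 0.001], [0.001, -0.001, -1.0]]
ft_force: [-0.8, -0.5, 0.7]
grip_width: 0.063
```

Call:
jog_arm(travel=[[0,0,0.02],[0,0,0.025],[0,0,0.035],[0,0,0.035],[0,0,0.025],[0,0,0],[0,0,0]], dr=[[0,0,0],[0,0,0],[0,0,0],[0,0,0],[0,0,0],[0,0,0],[0,0,0]], jaw=0.075)

```text
time_s: 24.15
position: [0.4534, 0.0019, 0.1996]
tool_rot: [[0.986, 0.169, 0.003], [0.169, -0.986, 0.0], [0.003, 0.0, -1.0]]
ft_force: [0.4, 0.4, -0.6]
grip_width: 0.0747
```

```bash
python3 - <<'E'
from h import *
d=snap('wrist','w14');s=observe();print(s['time_s'],s['position'],np.round(s['tool_rot'],4),s['ft_force'],s['grip_width'])
d=snap('scene','s14')
a=cv2.resize(load('w14')['color'][80:280,200:360,::-1],None,fx=2.6,fy=2.6,interpolation=cv2.INTER_CUBIC)
b=cv2.resize(d['color'][140:230,225:335,::-1],None,fx=3.4,fy=3.4,interpolation=cv2.INTER_CUBIC)
o=np.zeros((520,a.shape[1]+b.shape[1],3),np.uint8);o[:a.shape[0],:a.shape[1]]=a;o[:b.shape[0],a.shape[1]:]=b;cv2.imwrite('pics/c14.png',o)
E
```

```text
24.2 [0.45280508 0.00199469 0.19839754] [[ 9.857e-01  1.688e-01  3.000e-04]
 [ 1.688e-01 -9.857e-01  9.000e-04]
 [ 4.000e-04 -9.000e-04 -1.000e+00]] [ 0.08664053  0.41038005 -0.09835979] 0.07542091460962913
```

View pics/c14.png

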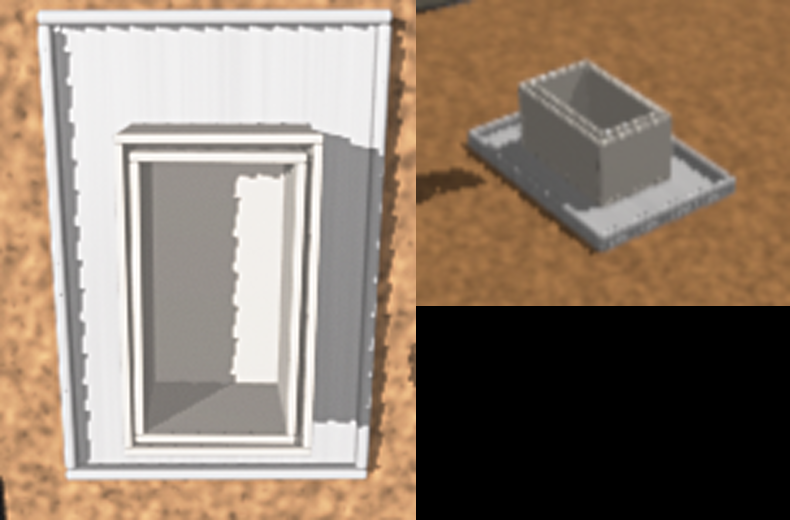

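Call:
jog_arm(travel=[[0,0,-0.025],[0,0,-0.035],[0,0,-0.035],[0,0,-0.025],[0,0,-0.007],[0,0,0],[0,0,0]], dr=[[0,0,0],[0,0,0],[0,0,0],[0,0,0],[0,0,0],[0,0,0],[0,0,0]], jaw=0.048)

```text
time_s: 24.83
position: [0.4533, 0.0019, 0.0722]
tool_rot: [[0.986, 0.169, 0.0], [0.169, -0.986, 0.001], [0.001, -0.001, -1.0]]
ft_force: [-0.9, -0.1, 1.1]
grip_width: 0.0481
```

Call:
jog_arm(travel=[[0,0,-0.002],[0,0,-0.001],[0,0,-0.001],[0,0,0],[0,0,0]], dr=[[0,0,0],[0,0,0],[0,0,0],[0,0,0],[0,0,0]])

```text
time_s: 25.25
position: [0.4532, 0.0019, 0.0683]
tool_rot: [[0.986, 0.169, 0.001], [0.169, -0.986, 0.001], [0.002, -0.0, -1.0]]
ft_force: [-0.5, -0.6, -0.7]
grip_width: 0.0478
```

Call:
jog_arm(travel=[[0,0,-0.002],[0,0,-0.001],[0,0,0],[0,0,0]], dr=[[0,0,0],[0,0,0],[0,0,0],[0,0,0]])

```text
time_s: 25.58
position: [0.4531, 0.0019, 0.0648]
tool_rot: [[0.986, 0.169, 0.001], [0.169, -0.986, 0.001], [0.001, -0.001, -1.0]]
ft_force: [0.6, 0.1, -0.1]
grip_width: 0.0481
```

Call:
jog_arm(travel=[[0,0,-0.001],[0,0,-0.001],[0,0,0],[0,0,0]], dr=[[0,0,0],[0,0,0],[0,0,0],[0,0,0]])

```text
time_s: 25.92
position: [0.4532, 0.0019, 0.0633]
tool_rot: [[0.986, 0.169, 0.001], [0.169, -0.986, 0.001], [0.001, -0.0, -1.0]]
ft_force: [-1.9, 0.4, 6.6]
grip_width: 0.0479
```

Call:
jog_arm(travel=[[0,0,0.02],[0,0,0.035],[0,0.005,0.035],[0,0.015,0.035],[0,0.02,0.035],[0,0.02,0.025],[0,0.02,0.015],[0,0.02,0],[0,0.02,0],[0,0.02,0],[0,0.02,0],[0,0.02,0],[0,0.02,0],[0,0.015,0],[0,0,0],[0,0,0],[0,0,0]], dr=[[0,0,0],[0,0,0],[0,0,0.04],[0,0,0.05],[0,0,0.05],[0,0,0.05],[0,0,0.05],[0,0,0.05],[0,0,0.05],[0,0,0.05],[0,0,0.05],[0,0,0.05],[0,0,0.05],[0,0,0.05],[0,0,0],[0,0,0],[0,0,0]], jaw=0.07)

```text
time_s: 27.33
position: [0.453, 0.2164, 0.2628]
tool_rot: [[0.726, 0.688, -0.0], [0.688, -0.726, 0.001], [0.0, -0.001, -1.0]]
ft_force: [-0.5, -0.3, 0.8]
grip_width: 0.0698
```

```bash
python3 - <<'E'
from h import *
d=snap('wrist','w15');s=observe();print(s['time_s'],s['position'],np.round(s['tool_rot'],4),s['grip_width'],np.round(s['q'],1))
E
```

```text
27.3833 [0.4531257  0.21624143 0.26282959] [[ 7.262e-01  6.875e-01  0.000e+00]
 [ 6.875e-01 -7.262e-01  9.000e-04]
 [ 6.000e-04 -6.000e-04 -1.000e+00]] 0.0700621106176831 [12.  15.7 78.3  0.  86.  58.5]
```

View pics/w15.png

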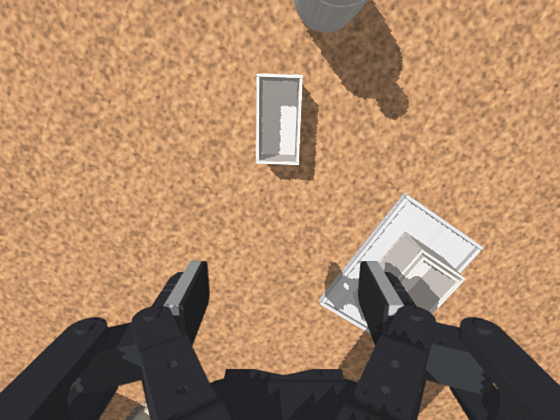

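```bash
python3 - <<'E'
from h import *
quad('w15',[(256,74),(302.5,75),(298.5,164.5),(256,163)],.058)
print('bottle base near edge',ray(load('w15'),333,31,0), ray(load('w15'),298,10,.0),ray(load('w15'),366,10,.0))
crop('w15',245,325,65,175,5,'w15c.png')
E
```

```text
[[0.5117, 0.3084], [0.5427, 0.2743], [0.476, 0.2148], [0.4458, 0.249]]
len [46.1, 89.4, 45.7, 88.7] yaw [-47.7, -138.3, 131.4, 42.0] ctr [0.494  0.2616 0.058 ]
bottle base near edge [0.60419692 0.28237836 0.        ] [0.59214549 0.32509462 0.        ] [0.64337048 0.27096749 0.        ]
```

View pics/w15c.png

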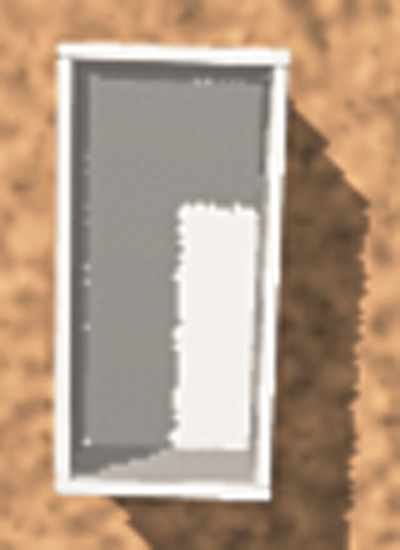

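Call:
jog_arm(travel=[[0.01,0.011,-0.02],[0.01,0.0115,-0.03],[0.01,0.0115,-0.03],[0.0109,0.0114,-0.03],[0,0,-0.03],[0,0,-0.03],[0,0,-0.025],[0,0,-0.012],[0,0,0],[0,0,0],[0,0,0]], dr=[[0,0,-0.01],[0,0,-0.01],[0,0,0],[0,0,0],[0,0,0],[0,0,0],[0,0,0],[0,0,0],[0,0,0],[0,0,0],[0,0,0]], jaw=0.065)

```text
time_s: 28.3
position: [0.4948, 0.2621, 0.0571]
tool_rot: [[0.739, 0.673, 0.002], [0.673, -0.739, 0.002], [0.003, 0.0, -1.0]]
ft_force: [0.3, -0.5, 0.6]
grip_width: 0.065
```

```bash
python3 - <<'E'
from h import *
d=snap('wrist','w16');s=observe();print(s['time_s'],s['position'],np.round(s['tool_rot'],4),s['grip_width'],s['ft_force'])
E
```

```text
28.35 [0.49481565 0.2622025  0.05728216] [[ 7.391e-01  6.735e-01  2.700e-03]
 [ 6.735e-01 -7.391e-01  1.800e-03]
 [ 3.200e-03  5.000e-04 -1.000e+00]] 0.06485506226557111 [0.37163634 0.51038329 0.41593622]
```

View pics/w16.png

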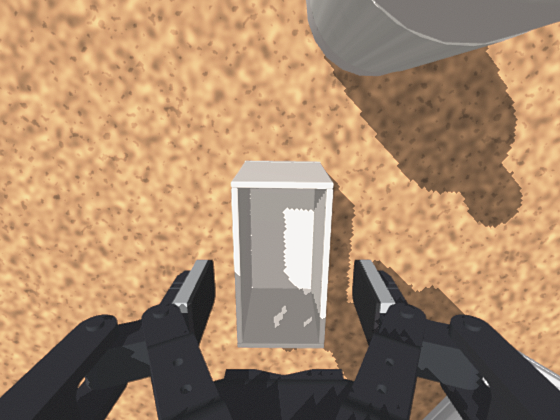

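```bash
python3 - <<'E'
from h import *
quad('w16',[(232,182.5),(333,182.5),(325.5,347.5),(237,347.5)],.058)
E
```

```text
[[0.5124, 0.3081], [0.5427, 0.2748], [0.4767, 0.2146], [0.4452, 0.2492]]
len [45.1, 89.3, 46.8, 89.3] yaw [-47.7, -137.6, 132.3, 41.3] ctr [0.4943 0.2617 0.058 ]
```

Centred within a millimetre. Final lowering and grip.

Call:
jog_arm(travel=[[-0.0005,-0.0005,-0.005],[0,0,-0.0026],[0,0,0],[0,0,0]], dr=[[0,0,0],[0,0,0],[0,0,0],[0,0,0]])

```text
time_s: 28.68
position: [0.4934, 0.2618, 0.0483]
tool_rot: [[0.739, 0.674, 0.0], [0.674, -0.739, 0.001], [0.001, -0.001, -1.0]]
ft_force: [0.4, 0.0, -0.2]
grip_width: 0.0653
```

Call:
jog_arm(travel=[[0,0,0],[0,0,0],[0,0,0],[0,0,0],[0,0,0],[0,0,0],[0,0,0],[0,0,0]], dr=[[0,0,0],[0,0,0],[0,0,0],[0,0,0],[0,0,0],[0,0,0],[0,0,0],[0,0,0]], jaw=0.035)

```text
time_s: 29.35
position: [0.4935, 0.262, 0.0487]
tool_rot: [[0.739, 0.674, 0.001], [0.674, -0.739, 0.001], [0.001, -0.001, -1.0]]
ft_force: [-1.7, 0.8, 6.0]
grip_width: 0.0447
```

Call:
jog_arm(travel=[[0,0,0.005],[0,0,0.015],[0,0,0.02],[0,0,0.025],[0,0,0.025],[0,0,0.02],[0,0,0],[0,0,0]], dr=[[0,0,0],[0,0,0],[0,0,0],[0,0,0],[0,0,0],[0,0,0],[0,0,0],[0,0,0]])

```text
time_s: 30.02
position: [0.4937, 0.2618, 0.1588]
tool_rot: [[0.739, 0.674, 0.002], [0.674, -0.739, 0.001], [0.002, 0.0, -1.0]]
ft_force: [-0.2, 1.0, -2.0]
grip_width: 0.0443
```

Call:
jog_arm(travel=[[-0.0014,-0.01,0],[-0.003,-0.019,0],[-0.003,-0.019,0],[-0.003,-0.019,0],[-0.003,-0.019,0],[-0.003,-0.019,0],[-0.003,-0.019,0],[-0.003,-0.019,0],[-0.003,-0.019,0],[-0.003,-0.019,0],[-0.003,-0.019,0],[-0.003,-0.019,0],[-0.003,-0.019,0],[-0.003,-0.019,0],[-0.0003,-0.003,0],[0,0,0],[0,0,0],[0,0,0]], dr=[[0,0,-0.03],[0,0,-0.041],[0,0,-0.041],[0,0,-0.041],[0,0,-0.041],[0,0,-0.041],[0,0,-0.041],[0,0,-0.041],[0,0,-0.041],[0,0,-0.041],[0,0,-0.041],[0,0,-0.041],[0,0,-0.041],[0,0,-0.041],[0,0,-0.0065],[0,0,0],[0,0,0],[0,0,0]])

```text
time_s: 31.52
position: [0.4526, 0.0025, 0.1579]
tool_rot: [[0.985, 0.17, -0.0], [0.17, -0.985, 0.001], [0.0, -0.001, -1.0]]
ft_force: [0.3, -0.5, -1.5]
grip_width: 0.0444
```

```bash
python3 - <<'E'
from h import *
d=snap('wrist','w17');s=observe();print(s['time_s'],s['position'],np.round(s['tool_rot'],4),s['grip_width'],s['ft_force'])
crop('w17',200,380,120,250,4.3,'w17c.png')
E
```

```text
31.5667 [0.45264414 0.00254024 0.1580287 ] [[ 9.854e-01  1.705e-01  2.000e-04]
 [ 1.705e-01 -9.854e-01  1.100e-03]
 [ 4.000e-04 -1.100e-03 -1.000e+00]] 0.04462026559105795 [-0.11249405 -0.26680305 -0.52781693]
```

View pics/w17c.png

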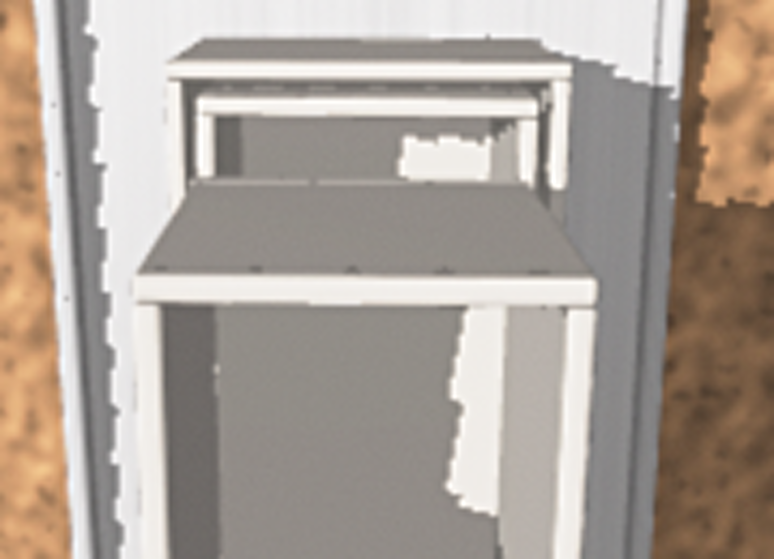

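```bash
python3 - <<'E'
from h import *
d=load('w17');p=np.array([.45264,.00254]);x=np.array([.9854,.1705]);y=np.array([.1705,-.9854])
def r(u,v,z):
    w=ray(d,u,v,z)[:2]-p;return np.round([w@x,w@y],4)
print('mid',r(245.6,142.1,.066),r(324.9,142.1,.066));print('small',r(231.2,183.5,.1673),r(339.1,183.5,.1673))
E
```

```text
mid [ 0.0519 -0.0263] [0.0519 0.0301]
small [ 0.0459 -0.0213] [0.0459 0.024 ]
```

Call:
jog_arm(travel=[[0,-0.0006,-0.012],[0,0,-0.016],[0,0,-0.008],[0,0,-0.006],[0,0,-0.006],[0,0,0],[0,0,0]], dr=[[0,0,-0.0017],[0,0,0],[0,0,0],[0,0,0],[0,0,0],[0,0,0],[0,0,0]])

```text
time_s: 32.15
position: [0.4529, 0.0013, 0.1104]
tool_rot: [[0.986, 0.168, 0.001], [0.168, -0.986, 0.001], [0.001, -0.001, -1.0]]
ft_force: [-0.2, -0.5, 0.7]
grip_width: 0.0443
```

Call:
jog_arm(travel=[[0,0,-0.006],[0,0,-0.008],[0,0,-0.008],[0,0,-0.008],[0,0,-0.005],[0,0,0],[0,0,0]], dr=[[0,0,0],[0,0,0],[0,0,0],[0,0,0],[0,0,0],[0,0,0],[0,0,0]])

```text
time_s: 32.73
position: [0.4527, 0.0012, 0.075]
tool_rot: [[0.986, 0.168, -0.0], [0.168, -0.986, 0.001], [0.0, -0.001, -1.0]]
ft_force: [-0.3, 0.3, -1.1]
grip_width: 0.0442
```

Call:
jog_arm(travel=[[0,0.0004,-0.005],[0,0,-0.003],[0,0,-0.001],[0,0,-0.001],[0,0,0],[0,0,0]], dr=[[0,0,0],[0,0,0],[0,0,0],[0,0,0],[0,0,0],[0,0,0]])

```text
time_s: 33.23
position: [0.4528, 0.0016, 0.0654]
tool_rot: [[0.986, 0.168, 0.001], [0.168, -0.986, 0.001], [0.001, -0.001, -1.0]]
ft_force: [0.8, 0.2, -0.2]
grip_width: 0.0444
```

Call:
jog_arm(travel=[[0,0,-0.001],[0,0,0],[0,0,0]], dr=[[0,0,0],[0,0,0],[0,0,0]])

```text
time_s: 33.48
position: [0.4528, 0.0016, 0.0643]
tool_rot: [[0.986, 0.168, 0.001], [0.168, -0.986, 0.001], [0.001, -0.001, -1.0]]
ft_force: [-0.6, -0.3, -1.1]
grip_width: 0.0446
```

Call:
jog_arm(travel=[[0,0,-0.0005],[0,0,0],[0,0,0],[0,0,0],[0,0,0]], dr=[[0,0,0],[0,0,0],[0,0,0],[0,0,0],[0,0,0]], jaw=0.052)

```text
time_s: 33.9
position: [0.4528, 0.0016, 0.0639]
tool_rot: [[0.986, 0.168, 0.001], [0.168, -0.986, 0.001], [0.001, -0.001, -1.0]]
ft_force: [0.3, -0.7, 0.5]
grip_width: 0.0516
```

Call:
jog_arm(travel=[[0,0,0.01],[0,0,0.01],[0,0,0],[0,0,0],[0,0,0]], dr=[[0,0,0],[0,0,0],[0,0,0],[0,0,0],[0,0,0]])

```text
time_s: 34.32
position: [0.4526, 0.0017, 0.0834]
tool_rot: [[0.986, 0.168, 0.0], [0.168, -0.986, 0.001], [0.001, -0.001, -1.0]]
ft_force: [0.9, -0.7, 1.6]
grip_width: 0.0523
```

Call:
jog_arm(travel=[[0,0,0],[0,0,0],[0,0,0],[0,0,-0.006],[0,0,-0.006],[0,0,0],[0,0,0]], dr=[[0,0,0],[0,0,0],[0,0,0],[0,0,0],[0,0,0],[0,0,0],[0,0,0]], jaw=0.037)

```text
time_s: 34.9
position: [0.4525, 0.0017, 0.0713]
tool_rot: [[0.986, 0.168, -0.001], [0.168, -0.986, 0.001], [-0.0, -0.001, -1.0]]
ft_force: [-0.9, -0.4, 0.5]
grip_width: 0.0372
```

Call:
jog_arm(travel=[[0,0,-0.001],[0,0,-0.001],[0,0,0],[0,0,0]], dr=[[0,0,0],[0,0,0],[0,0,0],[0,0,0]])

```text
time_s: 35.23
position: [0.4528, 0.0016, 0.0699]
tool_rot: [[0.986, 0.168, 0.001], [0.168, -0.986, 0.001], [0.001, -0.001, -1.0]]
ft_force: [-0.8, 0.2, 0.2]
grip_width: 0.0369
```

Call:
jog_arm(travel=[[0,0,-0.001],[0,0,-0.001],[0,0,0],[0,0,0]], dr=[[0,0,0],[0,0,0],[0,0,0],[0,0,0]])

```text
time_s: 35.57
position: [0.4529, 0.0016, 0.0679]
tool_rot: [[0.986, 0.168, 0.001], [0.168, -0.986, 0.001], [0.001, -0.001, -1.0]]
ft_force: [-0.2, -0.0, 1.6]
grip_width: 0.037
```

Call:
jog_arm(travel=[[0,0,-0.001],[0,0,0],[0,0,0]], dr=[[0,0,0],[0,0,0],[0,0,0]])

```text
time_s: 35.82
position: [0.4529, 0.0016, 0.0678]
tool_rot: [[0.986, 0.168, 0.002], [0.168, -0.986, 0.0], [0.002, -0.0, -1.0]]
ft_force: [-4.4, 0.6, 15.8]
grip_width: 0.0371
```

Call:
jog_arm(travel=[[0,0,0.02],[0,0,0.03],[0,0,0.035],[0,0,0.035],[0,0,0.02],[0,0,0],[0,0,0]], dr=[[0,0,0],[0,0,0],[0,0,0],[0,0,0],[0,0,0],[0,0,0],[0,0,0]])

```text
time_s: 36.4
position: [0.4529, 0.0016, 0.2073]
tool_rot: [[0.986, 0.168, 0.003], [0.168, -0.986, 0.0], [0.003, 0.0, -1.0]]
ft_force: [-0.0, -0.4, -0.2]
grip_width: 0.0368
```

```bash
python3 - <<'E'
from h import *
d=snap('wrist','w18');s=observe();print(s['time_s'],s['position'],s['ft_force'],s['grip_width'])
d=snap('scene','s18')
a=cv2.resize(load('w18')['color'][80:280,200:360,::-1],None,fx=2.6,fy=2.6,interpolation=cv2.INTER_CUBIC)
b=cv2.resize(d['color'][140:230,225:335,::-1],None,fx=3.4,fy=3.4,interpolation=cv2.INTER_CUBIC)
o=np.zeros((520,a.shape[1]+b.shape[1],3),np.uint8);o[:a.shape[0],:a.shape[1]]=a;o[:b.shape[0],a.shape[1]:]=b;cv2.imwrite('pics/c18.png',o)
E
```

```text
36.45 [0.4524186  0.00172649 0.20621924] [-0.57810004 -0.05132369  0.49873492] 0.03705993440106025
```

View pics/c18.png

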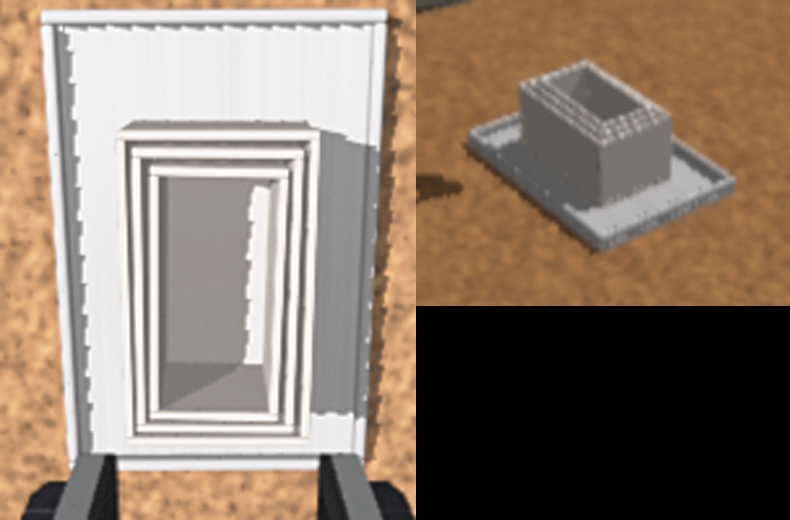

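View pics/s18.png

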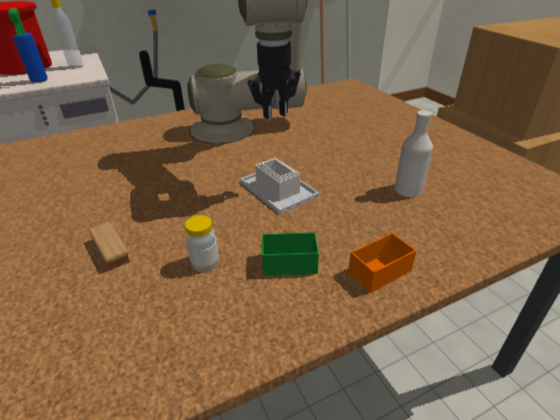

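All three boxes are nested concentrically on the tray, flat. The fingertips touched the small box's rim at about z = 0.069, which is the home height. The bottle, jar, brush and look-alikes haven't moved, and the robot is clear.

```bash
python3 -c "
from rig import *
print(close_job(), observe()['time_s'])"
```

```text
the job is handed in; nothing more can be done
the job is handed in; nothing more can be done
```

The three white boxes are nested on the tray, mouths up and let go, and I handed the job in at about 36.5 s of the 72 s allowed. I set the large box on the tray first. Then I gripped the middle box near its top edge, turned it 90° in the air, stood it mouth-up on the table, and moved it into the large one. The small box went in last.

- **Fit:** Pressing lightly with the fingertips, I met the middle box's rim at about z = 66 mm and the small box's at about 69 mm. Both match fully home (3 mm proud each). The last close-up shows the three rims evenly spaced inside one another, flat on the tray.
- **Setting down:** The middle and small boxes were let go about 4–5 mm above home, because the fingers cannot follow them into the gap between the walls. Each slid that last bit inside the box around it.
- **Bystanders:** In the last scene picture the bottle, jar, brush and the green and orange boxes are where they started.
- **Forces:** The highest wrist force I saw in the move reports was about 28 N, when setting the middle box on the table.
- **Disagreement:** Camera and arm positions differed by up to about 2 mm, mainly sideways. I aligned the boxes using the arm's position sideways and the camera along the length, and neither insertion showed any side force.

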